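# Draw the stencil from under the pile and set it up on the light box

### The job

The green stencil is caught under the edge of a pile of boxes: draw it out by its wooden grip, low and level, so that the pile stays stacked and standing where it is. Lay the stencil gently, flat and square, in the middle of the light box's white panel, its long side along the panel's long side, and then switch the light box on at its red rocker, ready for tracing. Leave the scissors, the spool and the bead dish where they are.

Things in the scene. Friction and masses are not known exactly. Their poses are not given: they have to be found in the camera images.
- stencil_grip (a point): centre of the stencil's beech grip, 13 mm above its underside (z 0.013 as it lies on the table): brown block 30 mm wide (x), 40 mm long (y), from 6 to 20 mm above the underside, screwed on a 26 mm wide tab; nothing stands beside it. Stencil axes: y from the grip end to the plate end, z up. To draw it out, move it along its own -y. The pile's front is 90 to 110 mm away along +y.
- stencil_middle (a point): centre of the whole stencil outline (plate and tab, x 90 mm, y 175 mm), 3 mm above its underside, same axes; stencil_grip is 64.5 mm from it along -y. Green acrylic plate, x 90 mm, y 120 mm, 6 mm thick, with a flower of round holes, its +y end rounded, and at its -y end a 55 mm tab with the grip. 110 g; slippery against the bead box.
- stencil_back_edge (a point): tip of the plate's rounded far end, under the pile; 87.5 mm from stencil_middle along the stencil's +y. At the start it is 45 to 60 mm inside the bead box's front edge.
- bead_box: lowest piece of the pile: flat bead box, pale blue base, clear lid over coloured beads, x 120 mm, y 170 mm, 38 mm high, about 0.3 kg; origin at the centre of its underside. Its front (-y) edge rides on the stencil, its back edge on the table: it leans by 3 degrees and settles flat when the stencil is out. Held by friction only; it does not follow a slow, level pull. Pile about 140 mm high.
- gift_box: middle piece of the pile: pink lidded gift box with a gold band, x 100 mm, y 110 mm, 45 mm high; origin at the centre of its underside; loose on the bead box
- tin: top piece of the pile: round green tin with brass lid, 76 mm across, 56 mm high; origin at the centre of its underside; loose on the gift box
- panel (a point): centre of the light box's white panel, on its top face, 24.6 mm above the table. The panel is 160 mm along x and 230 mm along y, level and rigid; x, y are the light box's axes, -x is the side towards the robot
- light_box: fixed grey light box, x 220 mm, y 260 mm, 24 mm high; origin at the centre of its underside; panel centre at x +20 mm, rocker pivot at x -86 mm, y 0
- rocker (a joint): red rocker switch on the light box's near border, 0 = off (start), 0.3 rad = on. Over-centre: needs 3 to 4 N, snaps over past 0.15 and stays. Pivot along the light box's x, 31 mm above the table. Paddle x 21, y 34 mm, V-shaped: the pressed end lies level, top 33.5 mm above the table, the other sticks up to 38.5 mm. +y is the on end (green dot beside it), up while off. Black frame round it 28 mm high.
- rocker_on_end (a point): fixed point at the top of the rocker's on half as it lies once on: 13 mm from the pivot along the light box's +y, 33.5 mm above the table. While off, the raised half is about 4 mm higher there. Push straight down here.
- scissors: bystander: scissors with black handles, about 165 mm long, lying flat; origin near their middle, on the table
- spool: bystander: upright wooden spool of green thread, 44 mm across, 56 mm high; origin at the centre of its underside
- bead_dish: bystander: small white dish of beads, 76 mm across, 24 mm high; origin at the centre of its underside
There are look-alikes about, which are no part of the job. Of the things shaped like the part that bears stencil_grip, the green one is meant.

How it is judged:
By the outcome, as a careful person would: the job done as asked, in the order asked, and still so for the second after the job is handed in, with the robot touching nothing.
It also fails if it takes over 51 s, if anything falls off the work surface, if the arm or the gripper's body presses on something with over 40 N, if the wrist force passes 120 N, or if a joint passes its speed limit or range.

### The arm

A 6-joint arm with a two-finger parallel gripper is mounted at the origin on the work surface. World frame = base frame: x ahead of the robot, y to its left, z up, the work surface at z = 0. Lengths are in mm, angles in degrees, forces in N, time in s.
With the tool pointing down it reaches from about 350 to 850 mm from the base axis. Payload 8.1 kg.
Tool frame: the origin (TCP) lies midway between the tips of the shut fingers; the grasp point (between the pads) lies 19 mm behind it; x points along the fingers, y is the direction in which the jaws open and shut, and the axes are right-handed (so a half turn about x gives the same grasp; the last joint's range is limited). The gripper opens to 85 mm and grips with 20 to 120 N. Pads are 22 mm wide; open, the fingers measure 114 mm over their backs; the gripper's body (76 mm by 85 mm) begins 54 mm behind the grasp point. The pads swing forward as they close: fully open they stand 13 mm farther back than shut.
Start: joints at [71.941, 7.471, 85.268, -0, 87.261, -4.893], TCP at [136.647, 584.237, 231.292] pointing down, gripper open.
Joint ranges: [-169.43, 169.43], [-51.17, 129.36], [1.28, 143.12], [-76.62, 256.62], [0, 156.53], [-152.29, 152.29]. Speed limits (degrees/s): [136.94, 136.94, 159.86, 180, 180, 180].

### API

Orientations are given as [roll, pitch, yaw] about the fixed x, y, z axes, in that order (R = Rz(yaw) Ry(pitch) Rx(roll)).
In Python, from bench import sense, snapshot, hand_in gives the robot as it stands.
- The arm moves only by the tool drive_tool, never from a script. Its argument "deltas" is a list of rows, each a list of 7 numbers: the closure in counts, from 0 (fully open) to 255 (shut), then the shift along the tool's x, y, z in m, then the turn, a rotation vector about the tool's x, y, z in rad. A call has exactly 10 rows; each row is the pose to reach, as a shift and turn from the pose commanded when the call began, along the tool's axes at that moment; what a row does not reach only later rows make up. A row lasts 1/12 s, in which the tool goes at most 41.7 mm and 7.16 degrees, less where a joint would pass 70% of its speed; a pose out of reach is approached as far as the arm can. A call with a gripper value outside its range is refused whole. The fingers move at their own pace and stop on an object; "squeeze" is the grip in N (left out, the last holds). Time passes only in rows, so rows that repeat a pose let the fingers close, or fill a call up. It gives the time, the measured TCP pose, the force and the opening at its end, in the units of the state.
- sense(): the state, without advancing time (a new reading comes with each control period).
- snapshot(name): name is "side" or "top"; returns a dict with "frame" (480x640x3 uint8, blue, green, red), "fx", "fy", "cx", "cy" (pixels), "rvec" (rotation vector, rad) and "tvec" (3), from world to camera coordinates, as OpenCV has them. Camera axes: x right, y down, z forward; pixel columns grow to the right and rows downward; lengths in mm; the calibration is good to about 2 mm. A picture is of the moment at which its call begins. There is no depth.
- hand_in(): hands the job in, once; it reports no verdict.
The state is a dict: "time": time; "joint_pos": joint angles; "qd": joint speeds; "joint_efforts": joint torques, N m; "tool_pos": TCP position; "tcp_rot": TCP orientation; "ft_force": force on the tool from outside, world axes, zero at the start; "wrist_torque": the same for the moment, N m; "finger_gap": finger opening in mm.
Only numpy, scipy, OpenCV 4.12 (cv2) and the standard library are available. Lean on these libraries where they do the work, as an engineer would, in place of code of your own. Each camera call takes 0.05 s, during which the arm holds its last target.

## Working session

There is one attempt and no reset: what is moved stays moved. The work goes in short steps, Python scripts to look and compute and a tool call to move; the robot and the scene stay as the last step left them, time stands still between calls to the robot, and variables do not carry over. Pictures are saved under pics/ and viewed, and the job is handed in when it is done.

Besides the shell and the picture viewer there is one more tool, called after "Request:" as a command line: name --pt "numbers of a row" for each row, then --argument value for the rest. drive_tool: Moves the arm, as the interface text tells. Its arguments: {"type":"object","properties":{"deltas":{"type":"array","items":{"type":"array","items":{"type":"number"}}},"squeeze":{"type":"number"}},"required":["deltas"]}

```bash
ls; mkdir -p pics; python3 - <<'E'
from bench import sense,snapshot
import cv2,numpy as np,pickle
s=sense();print(s)
for n in("side","top"):
    d=snapshot(n);cv2.imwrite(f"pics/{n}0.png",d["frame"]);pickle.dump(d,open(f"pics/{n}0.pkl","wb"))
    R=cv2.Rodrigues(np.array(d["rvec"]))[0];print(n,d["fx"],d["fy"],d["cx"],d["cy"],-R.T@np.array(d["tvec"]).ravel());print(R)
E
```

```text
pics
{'time': 0.0, 'joint_pos': array([ 7.19398263e+01,  7.51475150e+00,  8.53289658e+01,  1.19137295e-03,
        8.72616867e+01, -4.89402795e+00]), 'qd': array([ 0.05886184, -0.15727392, -0.16624211,  0.00520623, -0.01821899,
       -0.10142763]), 'joint_efforts': array([ 1.31646422e-03, -5.69411767e+01, -5.00555384e+01, -3.02343024e-04,
        1.46407768e-02, -3.04678326e-05]), 'tool_pos': array([136.47615191, 583.71165011, 230.25115523]), 'tcp_rot': array([ -95.54081347,   89.89458937, -108.70701721]), 'ft_force': array([-0.09521658,  0.03189056, -0.15330649]), 'wrist_torque': array([0.00402251, 0.0379223 , 0.02259999]), 'finger_gap': 85.35582165523465}
side 458.045273280599 458.045273280599 313.49493475402005 239.5003453857534 [ 326.75043552 -515.58781273  728.46693174]
[[ 0.93204538 -0.36181478 -0.01953165]
 [-0.28502751 -0.69882382 -0.65605227]
 [ 0.22372022  0.61703754 -0.75446268]]
top 593.1613524682774 593.1613524682774 318.10408715003985 236.30869160075636 [ 423.45824271   29.79181143 1400.11799241]
[[ 0.0230924  -0.99970477  0.00755751]
 [-0.99775569 -0.02352132 -0.06269233]
 [ 0.06285159 -0.00609283 -0.99800429]]
```

View pics/side0.png

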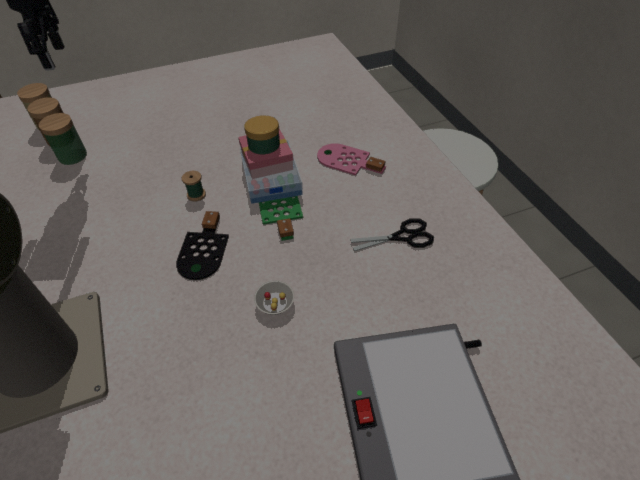

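View pics/top0.png

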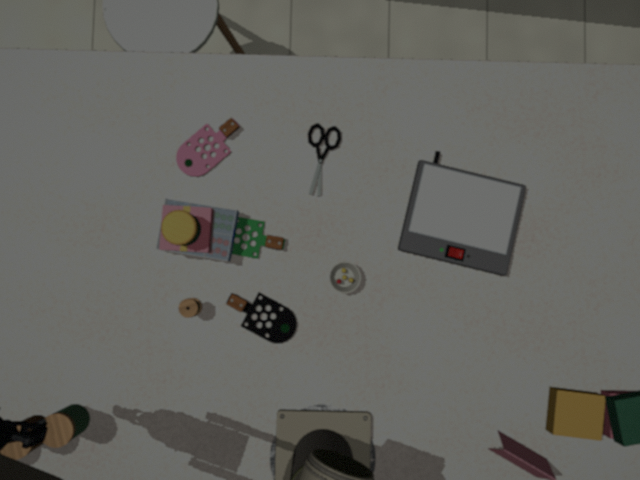

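The top view shows the stencil grip at about (275,242), the pile around (200,230), the panel centred near (467,208), the rocker at (455,253), the dish at (346,278), and the black and pink decoys. Next I'll zoom in and measure.

```bash
cat > h.py <<'E'
import cv2,numpy as np,pickle
def load(n): return pickle.load(open(f"pics/{n}.pkl","rb"))
def ray(d,uv,z):
    R=cv2.Rodrigues(np.array(d["rvec"]))[0];t=np.array(d["tvec"]).ravel();C=-R.T@t
    uv=np.atleast_2d(uv).astype(float)
    v=np.c_[(uv[:,0]-d["cx"])/d["fx"],(uv[:,1]-d["cy"])/d["fy"],np.ones(len(uv))]@R
    return C+v*((z-C[2])/v[:,2])[:,None]
def proj(d,P):
    K=np.array([[d["fx"],0,d["cx"]],[0,d["fy"],d["cy"]],[0,0,1]])
    return cv2.projectPoints(np.atleast_2d(P).astype(float),np.array(d["rvec"]),np.array(d["tvec"]),K,None)[0][:,0]
def blobs(m,off=(0,0),amin=20):
    out=[]
    for c in cv2.findContours(m.astype(np.uint8),cv2.RETR_EXTERNAL,cv2.CHAIN_APPROX_NONE)[0]:
        if cv2.contourArea(c)>amin: out.append((cv2.contourArea(c),c[:,0]+np.array(off)))
    return sorted(out,key=lambda a:-a[0])
E
python3 - <<'E'
from h import *
t=load("top0");s=load("side0")
a=cv2.resize(t["frame"][180:300,140:300],None,fx=5,fy=5,interpolation=cv2.INTER_CUBIC)
cv2.imwrite("pics/za.png",cv2.convertScaleAbs(a,alpha=1.5))
a=cv2.resize(s["frame"][100:250,200:360],None,fx=4,fy=4,interpolation=cv2.INTER_CUBIC);cv2.imwrite("pics/zb.png",a)
for d,r,zt in((t,(225,258,255,295),20),(s,(215,245,270,300),20)):
    y0,y1,x0,x1=r
    h=cv2.cvtColor(d["frame"],cv2.COLOR_BGR2HSV)[y0:y1,x0:x1].astype(int)
    m=((h[...,0]<20)&(h[...,1]>110))
    for A,c in blobs(m,(x0,y0))[:2]:
        R=cv2.minAreaRect(c.astype(np.float32));print("grip",A,R);print(ray(d,cv2.boxPoints(R),zt)[:,:2].round(1).tolist(),ray(d,R[0],zt).round(1))
# panel
h=cv2.cvtColor(t["frame"],cv2.COLOR_BGR2HSV).astype(int)
roi=np.zeros(h.shape[:2],bool);roi[140:290,385:540]=1
v=h[...,2];print("panel v",v[208,467],"border",v[250,420],"table",v[300,450])
m=roi&(v>v[208,467]-15)
cv2.imwrite("pics/zc.png",cv2.resize(t["frame"][140:290,385:545],None,fx=5,fy=4))
mr=roi&((h[...,0]<8)|(h[...,0]>172))&(h[...,1]>150)
for A,c in blobs(mr)[:2]:
    R=cv2.minAreaRect(c.astype(np.float32));print("rocker",A,R,ray(t,R[0],35))
h=cv2.cvtColor(s["frame"],cv2.COLOR_BGR2HSV).astype(int)
mr=((h[...,0]<8)|(h[...,0]>172))&(h[...,1]>170);mr[:380]=0
for A,c in blobs(mr)[:2]:
    R=cv2.minAreaRect(c.astype(np.float32));print("rocker side",A,R,ray(s,R[0],35))
E
```

```text
grip 134.5 ((274.1922912597656, 242.0384521484375), (16.081523895263672, 10.982503890991211), 11.309932708740234)
[[485.2, 143.9], [510.5, 139.6], [504.0, 102.7], [478.8, 107.0]] [[494.6 123.3  20. ]]
grip 182.5 ((284.8846130371094, 227.42308044433594), (16.86598777770996, 13.335897445678711), 78.69007110595703)
[[483.6, 143.6], [512.0, 140.3], [502.7, 92.9], [475.3, 96.3]] [[493.3 117.9  20. ]]
panel v 109 border 58 table 109
rocker 145.0 ((454.97064208984375, 252.61767578125), (16.249887466430664, 10.429031372070312), 14.03624439239502) [[ 479.19455856 -294.95860056   35.        ]]
rocker side 315.5 ((363.9640197753906, 411.0519714355469), (24.596750259399414, 14.936936378479004), 79.69515228271484) [[ 478.72739755 -297.34744419   35.        ]]
```

View pics/za.png

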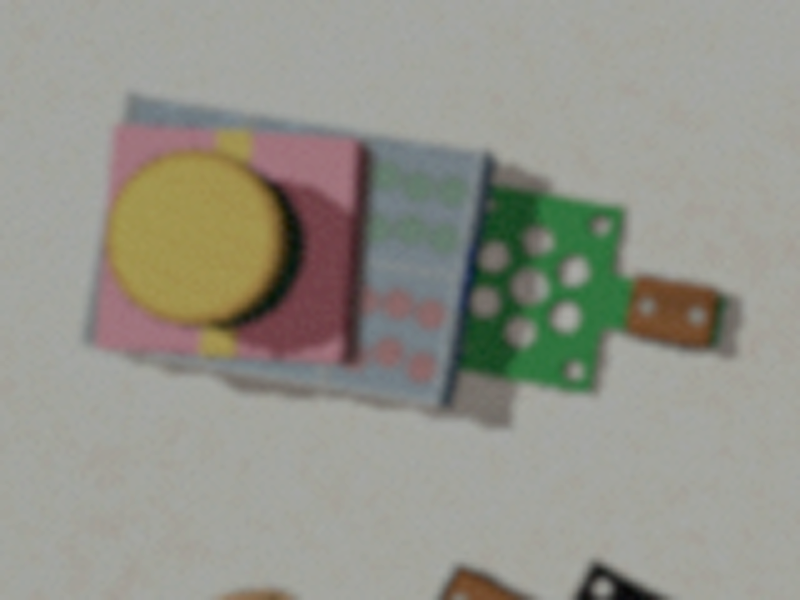

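View pics/zb.png

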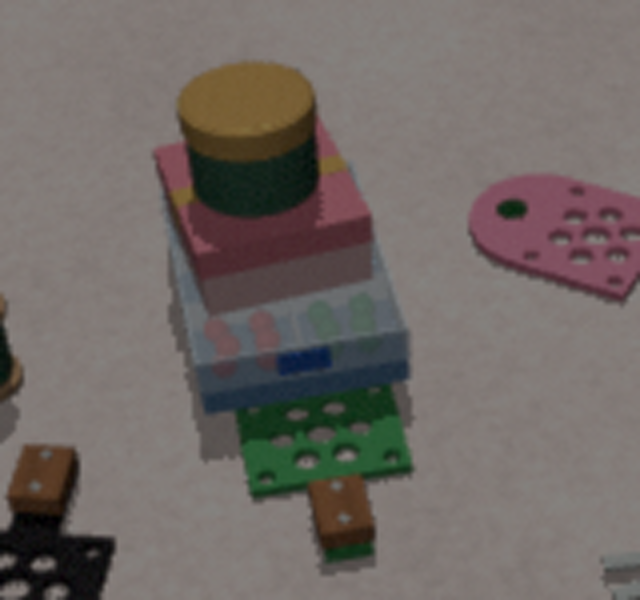

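View pics/zc.png

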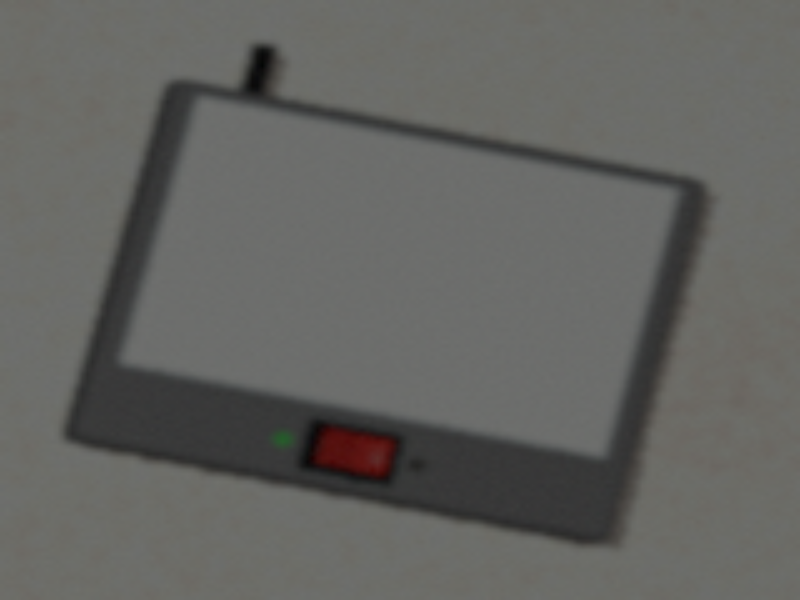

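```bash
python3 - <<'E'
from h import *
t=load("top0");s=load("side0")
# stencil green mask in both views
for n,d,r in(("top",t,(215,265,228,292)),("side",s,(192,242,255,306))):
    y0,y1,x0,x1=r
    h=cv2.cvtColor(d["frame"],cv2.COLOR_BGR2HSV)[y0:y1,x0:x1].astype(int)
    m=(abs(h[...,0]-62)<18)&(h[...,1]>110)
    mb=(h[...,0]<20)&(h[...,1]>110)
    A,c=blobs(m,(x0,y0))[0]
    # world pts at z=6
    P=ray(d,c,6)[:,:2]; 
    for (uv) in ([[265,221.4],[259,258.4]] if n=="top" else [[303,217],[263,223.75]],):
        Q=ray(d,uv,6)[:,:2];print(n,"corners",Q.round(1).tolist(),np.linalg.norm(Q[0]-Q[1]),"front mid",Q.mean(0), "yaw of x axis",np.degrees(np.arctan2(*(Q[0]-Q[1])[::-1])))
    q=(blobs(mb,(x0,y0))[0][1])
    M=cv2.moments((mb).astype(np.uint8),True);print("grip cen",ray(d,[M["m10"]/M["m00"]+x0,M["m01"]/M["m00"]+y0],20))
# light box outer corners from grayness
f=t["frame"].astype(int);v=f.max(2)
m=(v<80);m[:140]=0;m[290:]=0;m[:,:392]=0;m[:,540:]=0
g=cv2.morphologyEx(m.astype(np.uint8),cv2.MORPH_OPEN,np.ones((5,5)))
A,c=blobs(g)[0];R=cv2.minAreaRect(c.astype(np.float32))
W=ray(t,cv2.boxPoints(R),24);print("box",R,W[:,:2].round(1).tolist(),W.mean(0))
inner=(1-m.astype(np.uint8));inner[:140]=0;inner[290:]=0;inner[:,:392]=0;inner[:,540:]=0
hull=np.zeros_like(g);cv2.fillPoly(hull,[cv2.boxPoints(R).astype(np.int32)],1);hull=cv2.erode(hull,np.ones((5,5)))
A,c=blobs(inner&hull)[0];R=cv2.minAreaRect(c.astype(np.float32))
W=ray(t,cv2.boxPoints(R),24.6);print("panel",A,R,W[:,:2].round(1).tolist(),W.mean(0))
e=W-np.roll(W,1,0);print([(np.linalg.norm(k[:2]).round(1),np.degrees(np.arctan2(k[1],k[0])).round(2)) for k in e])
E
```

```text
top corners [[543.5, 147.2], [456.0, 158.8]] 88.23738002599532 front mid [499.76994792 153.02221617] yaw of x axis -7.535437567116407
grip cen [[494.27784377 123.33269042  20.        ]]
side corners [[543.3, 144.7], [456.2, 158.6]] 88.20148652564218 front mid [499.76880757 151.62876468] yaw of x axis -9.054989317911591
grip cen [[493.24602628 117.51319814  20.        ]]
box ((462.63311767578125, 218.39724731445312), (114.4466781616211, 92.80738830566406), 13.671307563781738) [[482.6, -160.4], [695.5, -208.8], [637.9, -470.5], [425.9, -419.6]] [ 560.48010902 -314.82216162   24.        ]
panel 6818.5 ((464.78118896484375, 208.71319580078125), (101.11185455322266, 69.5737533569336), 13.736268043518066) [[528.5, -186.1], [688.3, -222.7], [637.2, -453.7], [478.0, -415.4]] [ 583.00712155 -319.4851662    24.6       ]
[(np.float64(234.8), np.float64(77.57)), (np.float64(163.9), np.float64(-12.9)), (np.float64(236.5), np.float64(-102.48)), (np.float64(163.8), np.float64(166.49))]
```

```bash
cat >> h.py <<'E'
from scipy.spatial.transform import Rotation as Ro
def rot(s): return Ro.from_euler('xyz',s["tcp_rot"],degrees=True)
def delta(s,p,yaw):
    """tool-frame shift (m) and turn (rad) from measured pose to TCP p, tool down, jaw y-axis along world angle yaw deg"""
    a=np.radians(yaw);y=np.array([np.cos(a),np.sin(a),0]);x=np.array([0,0,-1.]);z=np.cross(x,y)
    T=Ro.from_matrix(np.c_[x,y,z]);r=rot(s)
    return (r.inv().apply(np.array(p)-s["tool_pos"])/1000).round(4),(r.inv()*T).as_rotvec().round(4)
E
python3 - <<'E'
from h import *
from bench import sense
t=load("top0");s=load("side0")
def fit(d,r,cond,z):
    pass
# edges of plate sides in top view: subpixel via gradient along columns
g=t["frame"].astype(float); sat=g[...,1]-g[...,2]   # green minus red
for lo,hi,sgn,name in((212,230,1,"far"),(248,266,-1,"near")):
    pts=[]
    for c in range(242,258):
        col=sat[lo:hi,c]*1.0; gr=np.diff(col)*sgn; gr[gr<0]=0
        if gr.max()<4: continue
        k=gr.argmax();w=gr[max(0,k-1):k+2];pts.append([c,lo+0.5+(np.arange(max(0,k-1),max(0,k-1)+len(w))*w).sum()/w.sum()])
    P=ray(t,pts,6)[:,:2];vx,vy,x0,y0=cv2.fitLine(P.astype(np.float32),cv2.DIST_HUBER,0,.01,.01).ravel()
    print(name,len(pts),"dir",np.degrees(np.arctan2(-vx*np.sign(vy),abs(vy))),(x0,y0))
S=sense();r=rot(S).as_matrix();print(r.round(3))
print("dish",ray(t,[346,278],12),"spool",ray(t,[190,308],56),ray(t,[[228+0,240]],38), "bead front corners",ray(t,[[140+490/5,180+155/5],[140+443/5,180+403/5]],40)[:,:2])
for y in(-8.7,171.3): print(y,delta(S,[494,123,60],y))
E
```

```text
far 16 dir -9.000643 (np.float32(548.71094), np.float32(183.91551))
near 16 dir -7.680245 (np.float32(460.195), np.float32(182.7186))
[[-0.001  0.228  0.974]
 [-0.002  0.974 -0.228]
 [-1.    -0.002 -0.   ]]
dish [[414.88165129 -46.06755637  12.        ]] spool [[339.74897375 305.99005033  56.        ]] [[495.86696124 228.23531536  38.        ]] bead front corners [[563.11453073 207.14148899]
 [448.58655681 225.03257214]]
-8.7 (array([ 0.1709, -0.3669,  0.4531]), array([1.4928e+00, 1.1000e-03, 1.5000e-03]))
171.3 (array([ 0.1709, -0.3669,  0.4531]), array([-1.6487e+00, -1.5000e-03,  1.2000e-03]))
```

Request:
drive_tool --pt "80 0 -0.008 0.01 0.04 0 0" --pt "80 0 -0.026 0.032 0.13 0 0" --pt "80 0 -0.05 0.062 0.24 0 0" --pt "80 0 -0.075 0.093 0.36 0 0" --pt "80 0 -0.1 0.124 0.48 0 0" --pt "80 0 -0.125 0.155 0.6 0 0" --pt "80 0 -0.15 0.186 0.72 0 0" --pt "80 0 -0.175 0.217 0.84 0 0" --pt "80 0 -0.2 0.248 0.96 0 0" --pt "80 0 -0.225 0.279 1.07 0 0"

```text
time: 0.93
tool_pos: [357.7, 299.1, 231.1]
tcp_rot: [26.0, 90.0, -48.9]
ft_force: [0.8, 0.1, 0.3]
finger_gap: 58.5
```

```bash
python3 - <<'E'
from h import *
from bench import sense
S=sense();print(S["time"],S["tool_pos"],S["finger_gap"],S["joint_pos"].round(1));print(delta(S,[494.8,122,100],-8.4))
E
```

```text
0.9333 [357.72009157 299.14931928 231.12624365] 58.49894138743616 [ 33.6 -13.7 105.7  -0.   88.   18.5]
(array([0.1312, 0.0863, 0.2067]), array([ 4.096e-01,  2.000e-04, -2.000e-04]))
```

Request:
drive_tool --pt "80 0 0.012 0.029 0.06 0 0" --pt "80 0 0.024 0.058 0.12 0 0" --pt "80 0 0.036 0.087 0.18 0 0" --pt "80 0 0.048 0.115 0.24 0 0" --pt "80 0 0.06 0.144 0.3 0 0" --pt "80 0.02 0.072 0.172 0.36 0 0" --pt "80 0.05 0.081 0.195 0.4 0 0" --pt "80 0.085 0.086 0.206 0.41 0 0" --pt "80 0.115 0.086 0.207 0.41 0 0" --pt "80 0.131 0.086 0.207 0.41 0 0"

```text
time: 1.77
tool_pos: [492.9, 122.9, 95.7]
tcp_rot: [-70.3, 89.7, -168.5]
ft_force: [-0.5, 0.7, -0.4]
finger_gap: 58.5
```

Request:
drive_tool --pt "80 0 0 0 0 0 0" --pt "80 0 0 0 0 0 0" --pt "80 0 0 0 0 0 0" --pt "80 0 0 0 0 0 0" --pt "80 0 0 0 0 0 0" --pt "80 0 0 0 0 0 0" --pt "80 0 0 0 0 0 0" --pt "80 0 0 0 0 0 0" --pt "80 0 0 0 0 0 0" --pt "80 0 0 0 0 0 0"

```text
time: 2.6
tool_pos: [495.3, 125.2, 100.4]
tcp_rot: [128.9, 90.0, 30.9]
ft_force: [0.7, 0.6, -0.3]
finger_gap: 58.7
```

```bash
python3 - <<'E'
from h import *
from bench import sense,snapshot
S=sense();print(S["time"],S["tool_pos"],S["finger_gap"],S["joint_pos"].round(1),S["ft_force"]);print(delta(S,[494.8,122,3.5],-8.4))
for n in("side","top"):
    d=snapshot(n);pickle.dump(d,open(f"pics/{n}1.pkl","wb"))
d=load("side1");cv2.imwrite("pics/s1.png",cv2.resize(d["frame"][90:260,180:400],None,fx=3.5,fy=3.5,interpolation=cv2.INTER_CUBIC))
E
```

```text
2.6 [495.32602341 125.22855732 100.36026628] 58.742998206862914 [  8.4  -0.4 107.5   0.   72.8  16.4] [ 0.66101512  0.59964638 -0.27531411]
(array([ 0.0969, -0.0001,  0.0033]), array([ 0.0077, -0.    , -0.    ]))
```

View pics/s1.png

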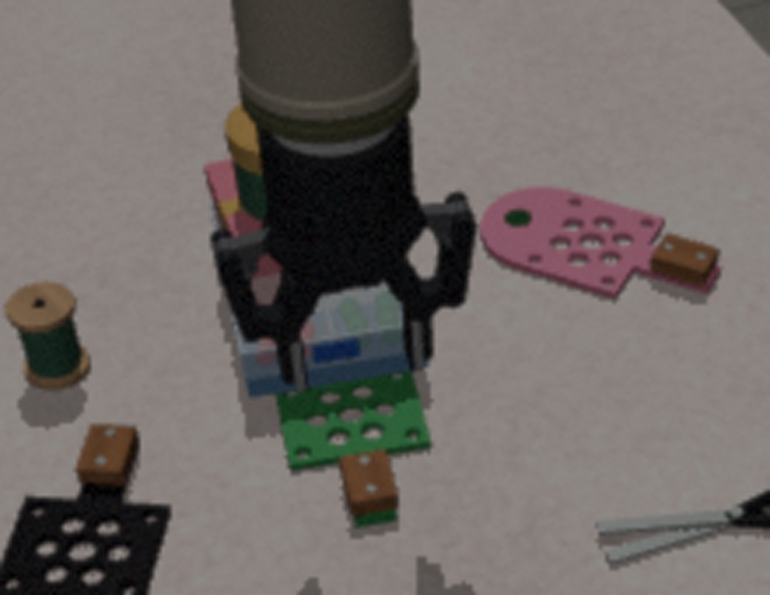

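Request:
drive_tool --pt "80 0.01 0 0.001 0.008 0 0" --pt "80 0.03 0 0.002 0.008 0 0" --pt "80 0.05 0 0.003 0.008 0 0" --pt "80 0.068 0 0.003 0.008 0 0" --pt "80 0.08 0 0.003 0.008 0 0" --pt "80 0.088 0 0.003 0.008 0 0" --pt "80 0.093 0 0.003 0.008 0 0" --pt "80 0.096 0 0.003 0.008 0 0" --pt "80 0.096 0 0.003 0.008 0 0" --pt "80 0.096 0 0.003 0.008 0 0"

```text
time: 3.53
tool_pos: [495.6, 122.3, 5.0]
tcp_rot: [104.8, 89.9, 6.4]
ft_force: [-0.1, 0.3, 0.4]
finger_gap: 58.7
```

```bash
python3 - <<'E'
from h import *
from bench import sense,snapshot
S=sense();print(S["time"],S["tool_pos"],S["tcp_rot"],S["finger_gap"],S["ft_force"])
d=snapshot("side");pickle.dump(d,open(f"pics/side2.pkl","wb"))
cv2.imwrite("pics/s2.png",cv2.resize(d["frame"][110:260,220:380],None,fx=4,fy=4,interpolation=cv2.INTER_CUBIC))
E
```

```text
3.5333 [495.57652141 122.30491376   4.98393826] [104.80591125  89.93514909   6.38374058] 58.6855422966149 [-0.0500489   0.30607468  0.38268646]
```

View pics/s2.png

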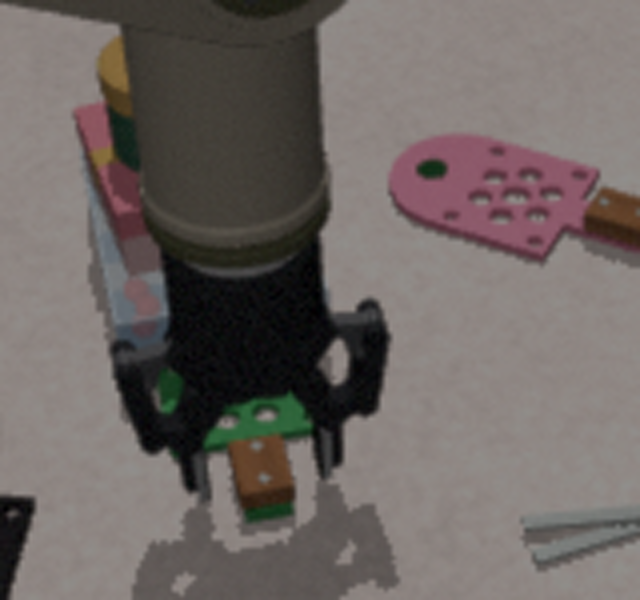

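Request:
drive_tool --pt "100 0 0 0 0 0 0" --pt "120 0 0 0 0 0 0" --pt "140 0 0 0 0 0 0" --pt "152 0 0 0 0 0 0" --pt "160 0 0 0 0 0 0" --pt "166 0 0 0 0 0 0" --pt "172 0 0 0 0 0 0" --pt "190 0 0 0 0 0 0" --pt "220 0 0 0 0 0 0" --pt "220 0 0 0 0 0 0" --squeeze 50

```text
time: 4.42
tool_pos: [495.2, 122.2, 4.6]
tcp_rot: [102.1, 90.0, 3.7]
ft_force: [-1.1, -0.4, 6.4]
finger_gap: 28.7
```

```bash
python3 - <<'E'
from h import *
from bench import sense,snapshot
S=sense();print(S["time"],S["tool_pos"],S["tcp_rot"],S["finger_gap"],S["ft_force"]);print(rot(S).as_matrix().round(3))
E
```

```text
4.4167 [495.24979325 122.23298386   4.64608495] [102.09329725  89.96652559   3.6736168 ] 28.710696828041254 [-1.07512345 -0.42959796  6.35049782]
[[ 0.001  0.989 -0.146]
 [ 0.    -0.146 -0.989]
 [-1.     0.001 -0.   ]]
```

Request:
drive_tool --pt "220 0 0 0.0005 0 0 0" --pt "220 0 0 0.0015 0 0 0" --pt "220 0 0 0.003 0 0 0" --pt "220 0 0 0.005 0 0 0" --pt "220 0 0 0.007 0 0 0" --pt "220 0 0 0.009 0 0 0" --pt "220 0 0 0.011 0 0 0" --pt "220 0 0 0.013 0 0 0" --pt "220 0 0 0.015 0 0 0" --pt "220 0 0 0.017 0 0 0"

```text
time: 5.25
tool_pos: [492.8, 105.5, 4.6]
tcp_rot: [130.4, 89.9, 32.0]
ft_force: [0.6, 4.9, 5.0]
finger_gap: 28.8
```

```bash
python3 - <<'E'
from h import *
from bench import sense,snapshot
S=sense();print(S["time"],S["tool_pos"],S["finger_gap"],S["ft_force"])
d=snapshot("top");pickle.dump(d,open(f"pics/top3.pkl","wb"))
o=load("top0")["frame"]
a=[cv2.resize(f[185:300,150:300],None,fx=2.6,fy=4,interpolation=cv2.INTER_CUBIC) for f in(o,d["frame"])]
cv2.imwrite("pics/t3.png",cv2.convertScaleAbs(np.hstack(a),alpha=1.5))
E
```

```text
5.25 [492.82529321 105.51036275   4.63781661] 28.788545355498908 [0.63174571 4.92612047 5.03510229]
```

View pics/t3.png

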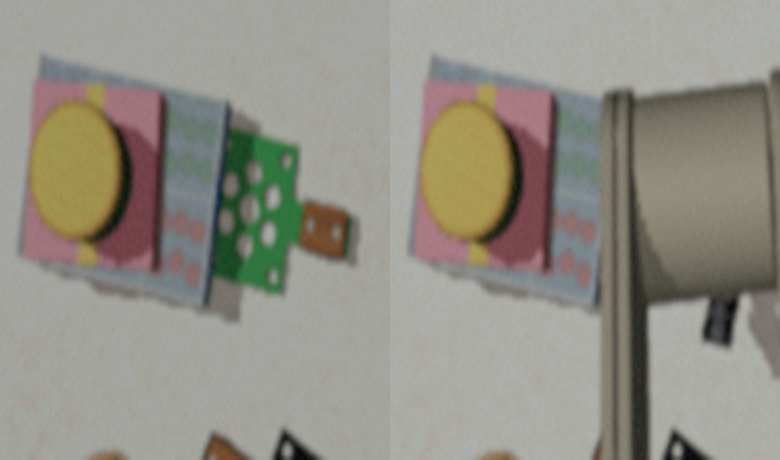

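The pile hasn't moved and the pull is about 5 N, so I'll keep going.

Request:
drive_tool --pt "220 0 0 0.002 0 0 0" --pt "220 0 0 0.004 0 0 0" --pt "220 0 0 0.006 0 0 0" --pt "220 0 0 0.008 0 0 0" --pt "220 0 0 0.01 0 0 0" --pt "220 0 0 0.012 0 0 0" --pt "220 0 0 0.014 0 0 0" --pt "220 0 0 0.016 0 0 0" --pt "220 0 0 0.018 0 0 0" --pt "220 0 0 0.02 0 0 0"

```text
time: 6.13
tool_pos: [489.9, 85.7, 4.6]
tcp_rot: [129.6, 89.9, 31.2]
ft_force: [1.2, 4.8, 5.2]
finger_gap: 29.1
```

Request:
drive_tool --pt "220 0 0 0.002 0 0 0" --pt "220 0 0 0.004 0 0 0" --pt "220 0 0 0.006 0 0 0" --pt "220 0 0 0.008 0 0 0" --pt "220 0 0 0.01 0 0 0" --pt "220 0 0 0.012 0 0 0" --pt "220 0 0 0.014 0 0 0" --pt "220 0 0 0.016 0 0 0" --pt "220 0 0 0.018 0 0 0" --pt "220 0 0 0.02 0 0 0"

```text
time: 6.97
tool_pos: [487.0, 65.9, 4.7]
tcp_rot: [128.1, 89.9, 29.7]
ft_force: [-0.1, 3.3, 5.8]
finger_gap: 28.7
```

Request:
drive_tool --pt "220 0 0 0.003 0 0 0" --pt "220 0 0 0.006 0 0 0" --pt "220 0 0 0.009 0 0 0" --pt "220 0 0 0.012 0 0 0" --pt "220 0 0 0.015 0 0 0" --pt "220 0 0 0.018 0 0 0" --pt "220 0 0 0.021 0 0 0" --pt "220 0 0 0.024 0 0 0" --pt "220 0 0 0.027 0 0 0" --pt "220 0 0 0.028 0 0 0"

```text
time: 7.8
tool_pos: [482.8, 37.9, 4.6]
tcp_rot: [119.1, 90.0, 20.6]
ft_force: [0.0, 4.2, 6.9]
finger_gap: 28.6
```

```bash
python3 - <<'E'
from h import *
from bench import sense,snapshot
S=sense();print(S["time"],S["tool_pos"],S["finger_gap"],S["ft_force"])
for n in("side","top"):
    d=snapshot(n);pickle.dump(d,open(f"pics/{n}4.pkl","wb"))
d=load("side4")
cv2.imwrite("pics/s4.png",cv2.resize(d["frame"][110:310,210:400],None,fx=3,fy=3,interpolation=cv2.INTER_CUBIC))
E
```

```text
7.8 [482.7727323   37.91799696   4.63679502] 28.63648460496475 [0.00841115 4.15550642 6.94911381]
```

View pics/s4.png

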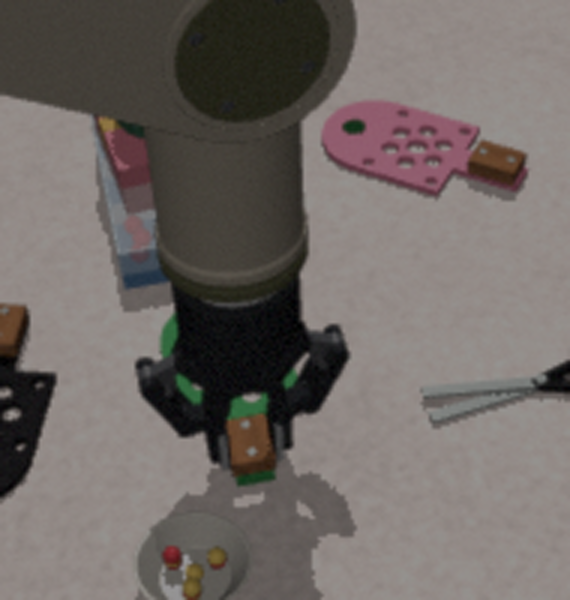

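Request:
drive_tool --pt "220 -0.001 0 0 0 0 0" --pt "220 -0.004 0 0 0 0 0" --pt "220 -0.01 0 0 0 0 0" --pt "220 -0.02 0 0 0 0 0" --pt "220 -0.035 0 0 0 0 0" --pt "220 -0.055 0 0 0 0 0" --pt "220 -0.075 0 0 0 0 0" --pt "220 -0.09 0 0 0 0 0" --pt "220 -0.098 0 0 0 0 0" --pt "220 -0.1 0 0 0 0 0"

```text
time: 8.73
tool_pos: [483.8, 38.0, 106.7]
tcp_rot: [94.4, 89.8, -4.0]
ft_force: [0.5, -1.0, -0.6]
finger_gap: 28.5
```

```bash
python3 - <<'E'
from h import *
from bench import sense,snapshot
S=sense();print(S["time"],S["tool_pos"],S["finger_gap"],S["ft_force"],S["wrist_torque"])
print(rot(S).as_matrix().round(3))
# final TCP above panel
C=np.array([582.5,-319.5]);y=np.array([.225,.974]);print(delta(S,[*(C-64.5*y),104.6],-13))
for n in("side","top"):
    d=snapshot(n);pickle.dump(d,open(f"pics/{n}5.pkl","wb"))
d=load("side5")
cv2.imwrite("pics/s5.png",cv2.resize(d["frame"][60:310,180:400],None,fx=2.4,fy=2.4,interpolation=cv2.INTER_CUBIC))
d=load("top5")
cv2.imwrite("pics/t5.png",cv2.convertScaleAbs(cv2.resize(d["frame"][170:320,150:370],None,fx=3.5,fy=3.5,interpolation=cv2.INTER_CUBIC),alpha=1.5))
E
```

```text
8.7333 [483.79274624  38.01235515 106.71034353] 28.45158169078033 [ 0.45767659 -0.97320536 -0.59804014] [-0.04506017 -0.00384778  0.06421222]
[[ 0.004  0.989 -0.146]
 [-0.    -0.146 -0.989]
 [-1.     0.004 -0.   ]]
(array([0.0025, 0.1448, 0.4035]), array([ 0.0799, -0.0004, -0.0035]))
```

View pics/s5.png

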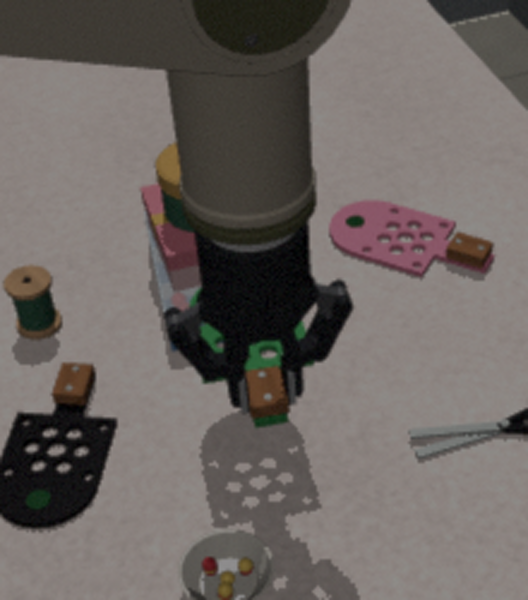

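View pics/t5.png

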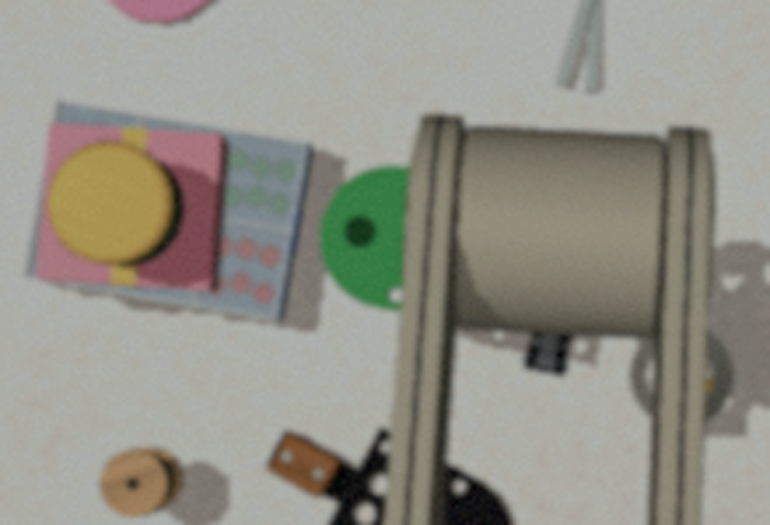

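```bash
python3 - <<'E'
from h import *
t=load("top5");s=load("side5")
T=np.array([483.8,38.0])
def hs(d,r):
    y0,y1,x0,x1=r
    return cv2.cvtColor(d["frame"],cv2.COLOR_BGR2HSV)[y0:y1,x0:x1].astype(int)
r=(205,275,235,268);h=hs(t,r);m=(abs(h[...,0]-62)<18)&(h[...,1]>100)
A,c=blobs(m,(r[2],r[0]))[0];c=c[c[:,0]<264]
P=ray(t,c+0.0,107.5)[:,:2]
# algebraic circle fit (lstsq)
sol=np.linalg.lstsq(np.c_[2*P,np.ones(len(P))],(P**2).sum(1),rcond=None)[0];rad=np.sqrt(sol[2]+sol[0]**2+sol[1]**2)
print("circle",sol[:2],rad)
v=sol[:2]-T;print("from TCP",v,np.linalg.norm(v),"tip dist",np.linalg.norm(v)+rad,"yaw",np.degrees(np.arctan2(-v[0],v[1])))
r=(205,240,275,305);h=hs(s,r);m=(h[...,0]<20)&(h[...,1]>110)
A,c=blobs(m,(r[2],r[0]))[0];R=cv2.minAreaRect(c.astype(np.float32));print("grip side",A,R,ray(s,R[0],122)[:,:2]-T,"cf initially",)
s0=load("side0");print(proj(s,[[483.8,38,115]]),proj(t,[[483.8,38,115]]))
# pile change
a=cv2.absdiff(load("top0")["frame"][190:270,150:238],t["frame"][190:270,150:238]);print("diff mean",a.mean())
E
```

```text
circle [500.43339371 148.72509454] 39.78515035778046
from TCP [ 16.63339371 110.72509454] 111.9674789685203 tip dist 151.75262932630076 yaw -8.543229547926456
grip side 260.5 ((290.8399963378906, 222.87998962402344), (19.516149520874023, 16.12203598022461), 81.8698959350586) [[-0.827821   -4.80240088]] cf initially
[[290.61502234 223.59265653]] [[310.48393708 245.60878233]]
diff mean 7.895217803030303
```

Request:
drive_tool --pt "220 0 0.001 0.003 0 0 0" --pt "220 0 0.004 0.011 0 0 0" --pt "220 0 0.009 0.025 0 0 0" --pt "220 0 0.016 0.043 0 0 0" --pt "220 0 0.024 0.065 0.01 0 0" --pt "220 0 0.033 0.09 0.02 0 0" --pt "220 0 0.042 0.116 0.03 0 0" --pt "220 0 0.052 0.144 0.04 0 0" --pt "220 0 0.062 0.172 0.05 0 0" --pt "220 0 0.072 0.2 0.06 0 0"

```text
time: 9.67
tool_pos: [523.6, -172.2, 103.0]
tcp_rot: [-95.2, 89.9, 162.9]
ft_force: [0.9, 0.6, -0.8]
finger_gap: 29.0
```

```bash
python3 - <<'E'
from h import *
from bench import sense
S=sense();print(S["time"],S["tool_pos"],S["finger_gap"],S["qd"].round(0))
C=np.array([582.5,-319.5]);y=np.array([.225,.974]);print(delta(S,[*(C-64.5*y),104.6],-13))
E
```

```text
9.6667 [ 523.62399071 -172.23729578  103.00108981] 28.984522404907693 [-31.  26. -27.   0.   2. -24.]
(array([-0.0018,  0.0867,  0.1964]), array([ 0.0192, -0.0002,  0.0019]))
```

Request:
drive_tool --pt "220 0 0.012 0.028 0.01 0 0" --pt "220 0 0.024 0.056 0.02 0 0" --pt "220 0 0.036 0.083 0.02 0 0" --pt "220 0 0.047 0.108 0.02 0 0" --pt "220 0 0.057 0.131 0.02 0 0" --pt "220 0 0.066 0.152 0.02 0 0" --pt "220 0 0.074 0.169 0.02 0 0" --pt "220 0 0.081 0.184 0.02 0 0" --pt "220 0 0.085 0.193 0.02 0 0" --pt "220 0 0.086 0.196 0.02 0 0"

```text
time: 10.5
tool_pos: [567.4, -381.5, 102.9]
tcp_rot: [-101.3, 89.9, 155.6]
ft_force: [0.5, -0.1, -0.7]
finger_gap: 28.9
```

Request:
drive_tool --pt "220 0 0 0 0 0 0" --pt "220 0.001 0 0 0 0 0" --pt "220 0.004 0 0 0 0 0" --pt "220 0.01 0 0 0 0 0" --pt "220 0.02 0 0 0 0 0" --pt "220 0.03 0 0 0 0 0" --pt "220 0.037 0 0 0 0 0" --pt "220 0.04 0 0 0 0 0" --pt "220 0.04 0 0 0 0 0" --pt "220 0.04 0 0 0 0 0"

```text
time: 11.33
tool_pos: [568.1, -379.6, 63.9]
tcp_rot: [-114.0, 90.0, 143.0]
ft_force: [1.0, -0.2, -1.7]
finger_gap: 28.7
```

```bash
python3 - <<'E'
from h import *
from bench import sense,snapshot
S=sense();print(S["time"],S["tool_pos"],S["finger_gap"],S["ft_force"])
C=np.array([582.5,-319.5]);y=np.array([.225,.974]);print(delta(S,[*(C-64.5*y),31.2],-13))
for n in("side","top"):
    d=snapshot(n);pickle.dump(d,open(f"pics/{n}6.pkl","wb"))
t=load("top6");s=load("side6")
cv2.imwrite("pics/s6.png",cv2.resize(s["frame"][260:480,300:540],None,fx=2.6,fy=2.6,interpolation=cv2.INTER_CUBIC))
cv2.imwrite("pics/t6.png",cv2.convertScaleAbs(cv2.resize(t["frame"][140:290,380:550],None,fx=4,fy=4,interpolation=cv2.INTER_CUBIC),alpha=1.5))
E
```

```text
11.3333 [ 568.1189116  -379.617989     63.88269065] 28.703379543450957 [ 0.99941634 -0.22023876 -1.65969573]
(array([0.0327, 0.0005, 0.0027]), array([-0.0001, -0.0003,  0.0006]))
```

View pics/s6.png

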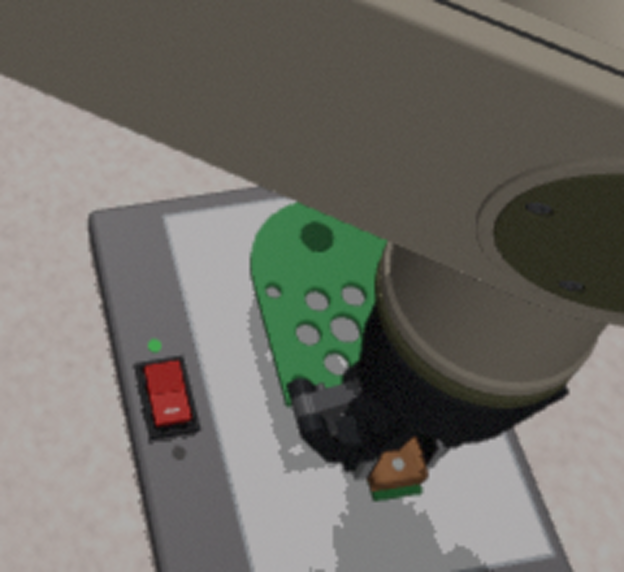

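View pics/t6.png

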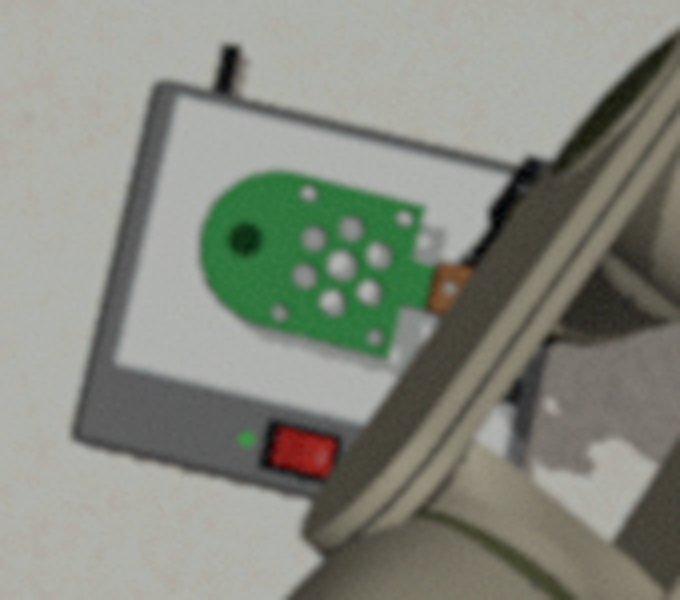

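Request:
drive_tool --pt "220 0.003 0 0.001 0 0 0" --pt "220 0.008 0 0.002 0 0 0" --pt "220 0.014 0 0.003 0 0 0" --pt "220 0.02 0 0.003 0 0 0" --pt "220 0.025 0 0.003 0 0 0" --pt "220 0.028 0 0.003 0 0 0" --pt "220 0.03 0 0.003 0 0 0" --pt "220 0.031 0 0.003 0 0 0" --pt "220 0.032 0 0.003 0 0 0" --pt "220 0.032 0 0.003 0 0 0"

```text
time: 12.27
tool_pos: [567.7, -382.7, 32.4]
tcp_rot: [60.6, 90.0, -42.4]
ft_force: [0.6, -0.1, 0.3]
finger_gap: 28.8
```

```bash
python3 - <<'E'
from h import *
from bench import sense,snapshot
S=sense();print(S["time"],S["tool_pos"],S["finger_gap"],S["ft_force"],S["wrist_torque"],rot(S).as_matrix()[:,0])
C=np.array([582.5,-319.5]);y=np.array([.225,.974]);print(delta(S,[*(C-64.5*y),29.3],-13))
d=snapshot("top");pickle.dump(d,open(f"pics/top7.pkl","wb"))
r=(175,235,425,485);h=cv2.cvtColor(d["frame"],cv2.COLOR_BGR2HSV).astype(int)
m=(abs(h[...,0]-62)<20)&(h[...,1]>90);m[:175]=0;m[240:]=0;m[:,:420]=0
P=blobs(m)[0][1];c=P[P[:,0]<446]
Q=ray(d,c+0.,31)[:,:2];sol=np.linalg.lstsq(np.c_[2*Q,np.ones(len(Q))],(Q**2).sum(1),rcond=None)[0]
print("circle",sol[:2],np.sqrt(sol[2]+(sol[:2]**2).sum()),"v",sol[:2]-S["tool_pos"][:2])
E
```

```text
12.2667 [ 567.70265976 -382.74000266   32.36287289] 28.75530361455472 [ 0.57271622 -0.08940184  0.31895999] [-0.05033753  0.03440116  0.00789098] [ 1.64541601e-04 -1.50093713e-04 -9.99999975e-01]
(array([ 0.0031,  0.0002, -0.0005]), array([-0.0001,  0.0001, -0.0002]))
circle [ 592.33790432 -276.49411114] 42.05595595488773 v [ 24.63524456 106.24589152]
```

Request:
drive_tool --pt "220 0.0005 0 0 0 0 0" --pt "220 0.001 0 0 0 0 0" --pt "220 0.0015 0 0 0 0 0" --pt "220 0.002 0 0 0 0 0" --pt "220 0.0024 0 0 0 0 0" --pt "220 0.0027 0 0 0 0 0" --pt "220 0.003 0 0 0 0 0" --pt "220 0.003 0 0 0 0 0" --pt "220 0.003 0 0 0 0 0" --pt "220 0.003 0 0 0 0 0"

```text
time: 13.15
tool_pos: [567.6, -382.7, 29.3]
tcp_rot: [71.3, 90.0, -31.7]
ft_force: [-0.9, -1.0, -1.3]
finger_gap: 28.7
```

Request:
drive_tool --pt "220 0.0001 0 0 0 0 0" --pt "220 0.0002 0 0 0 0 0" --pt "220 0.0003 0 0 0 0 0" --pt "220 0.0004 0 0 0 0 0" --pt "220 0.0005 0 0 0 0 0" --pt "220 0.0005 0 0 0 0 0" --pt "220 0.0005 0 0 0 0 0" --pt "220 0.0005 0 0 0 0 0" --pt "220 0.0005 0 0 0 0 0" --pt "220 0.0005 0 0 0 0 0"

```text
time: 13.98
tool_pos: [567.6, -382.7, 28.8]
tcp_rot: [66.7, 90.0, -36.3]
ft_force: [0.6, -0.2, -0.8]
finger_gap: 29.0
```

```bash
python3 - <<'E'
from h import *
from bench import sense,snapshot
S=sense();print(S["time"],S["tool_pos"],S["finger_gap"],S["ft_force"],S["wrist_torque"])
s=snapshot("side")
cv2.imwrite("pics/s8.png",cv2.resize(s["frame"][310:480,330:540],None,fx=3.5,fy=3.5,interpolation=cv2.INTER_CUBIC))
E
```

```text
13.9833 [ 567.61630444 -382.72753404   28.82826323] 29.044507628861943 [ 0.6116969  -0.23175326 -0.8055853 ] [-0.08932375  0.02337882 -0.00477732]
```

View pics/s8.png

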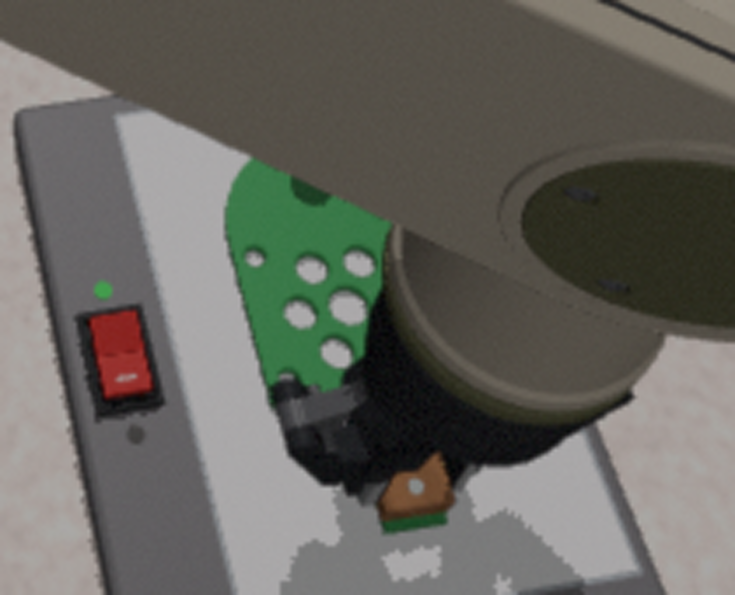

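Request:
drive_tool --pt "220 0.0001 0 0 0 0 0" --pt "220 0.0002 0 0 0 0 0" --pt "220 0.0003 0 0 0 0 0" --pt "220 0.0004 0 0 0 0 0" --pt "220 0.0005 0 0 0 0 0" --pt "220 0.0006 0 0 0 0 0" --pt "220 0.0006 0 0 0 0 0" --pt "220 0.0006 0 0 0 0 0" --pt "220 0.0006 0 0 0 0 0" --pt "220 0.0006 0 0 0 0 0"

```text
time: 14.87
tool_pos: [567.7, -382.7, 28.7]
tcp_rot: [60.6, 90.0, -42.4]
ft_force: [-3.1, 1.4, 5.3]
finger_gap: 29.0
```

Request:
drive_tool --pt "200 0 0 0 0 0 0" --pt "180 0 0 0 0 0 0" --pt "170 0 0 0 0 0 0" --pt "166 0 0 0 0 0 0" --pt "162 0 0 0 0 0 0" --pt "155 0 0 0 0 0 0" --pt "140 0 0 0 0 0 0" --pt "120 0 0 0 0 0 0" --pt "100 0 0 0 0 0 0" --pt "80 0 0 0 0 0 0" --squeeze 20

```text
time: 15.7
tool_pos: [567.6, -382.7, 28.1]
tcp_rot: [-109.4, 90.0, 147.6]
ft_force: [0.3, 0.1, 0.2]
finger_gap: 58.6
```

Request:
drive_tool --pt "80 0 0 0 0 0 0" --pt "80 -0.004 0 0 0 0 0" --pt "80 -0.012 0 0 0 0 0" --pt "80 -0.025 0 0 0 0 0" --pt "80 -0.045 0 0 0 0 0" --pt "80 -0.07 0 0 0 0 0" --pt "80 -0.095 0 0 0 0 0" --pt "80 -0.115 0 0 0 0 0" --pt "80 -0.13 0 0 0 0 0" --pt "80 -0.135 0 0 0 0 0"

```text
time: 16.53
tool_pos: [569.4, -384.0, 169.1]
tcp_rot: [64.5, 89.6, -38.5]
ft_force: [0.1, -0.6, 0.5]
finger_gap: 58.7
```

```bash
python3 - <<'E'
from h import *
from bench import sense,snapshot
S=sense();print(S["time"],S["tool_pos"],S["finger_gap"],S["ft_force"]);print(rot(S).as_matrix().round(3))
print(delta(S,[481,-283.3,80],-13),delta(S,[481,-283.3,80],77))
for n in("side","top"):
    d=snapshot(n);pickle.dump(d,open(f"pics/{n}9.pkl","wb"))
s=load("side9");t=load("top9")
cv2.imwrite("pics/s9.png",cv2.resize(s["frame"][260:480,300:540],None,fx=2.6,fy=2.6,interpolation=cv2.INTER_CUBIC))
cv2.imwrite("pics/t9.png",cv2.convertScaleAbs(cv2.resize(t["frame"][140:290,380:550],None,fx=4,fy=4,interpolation=cv2.INTER_CUBIC),alpha=1.5))
E
```

```text
16.5333 [ 569.38805478 -384.04530575  169.07261365] 58.74837348250393 [ 0.05139206 -0.57284498  0.45439166]
[[ 0.006  0.974 -0.225]
 [-0.005 -0.225 -0.974]
 [-1.     0.007  0.003]]
(array([ 0.0881, -0.1094, -0.0786]), array([-0.0001,  0.0031, -0.0065])) (array([ 0.0881, -0.1094, -0.0786]), array([-1.5708,  0.0076, -0.0027]))
```

View pics/s9.png

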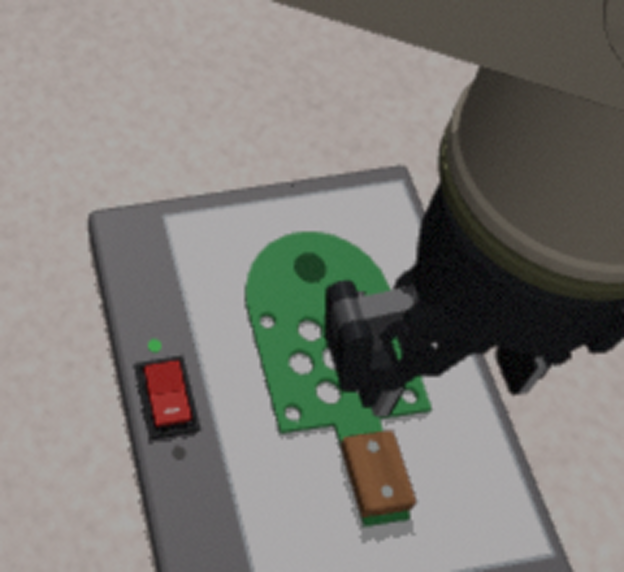

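View pics/t9.png

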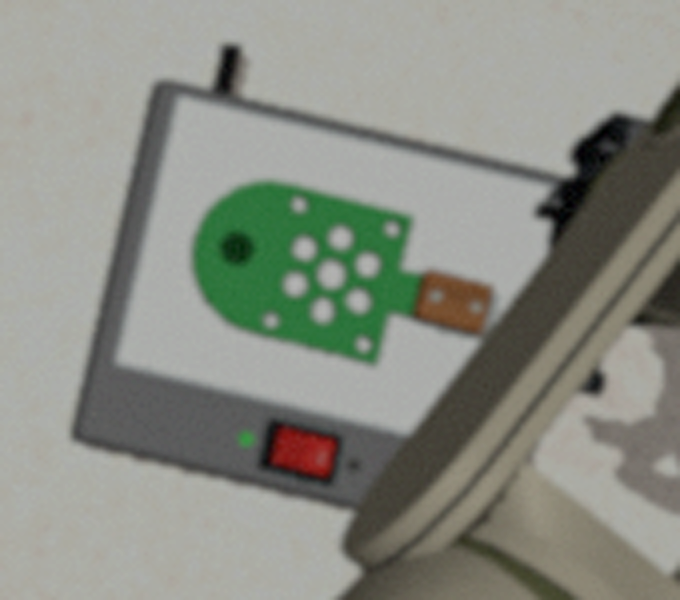

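Request:
drive_tool --pt "140 0 0 0 0 0 0" --pt "200 0 -0.005 -0.004 0 0 0" --pt "255 0 -0.018 -0.013 0 0 0" --pt "255 0 -0.036 -0.027 0 0 0" --pt "255 0 -0.056 -0.042 0 0 0" --pt "255 0 -0.077 -0.057 0 0 0" --pt "255 0.01 -0.094 -0.069 0 0 0" --pt "255 0.03 -0.104 -0.077 0 0 0" --pt "255 0.05 -0.1065 -0.0785 0 0 0" --pt "255 0.07 -0.1065 -0.0785 0 0 0" --squeeze 40

```text
time: 17.47
tool_pos: [479.8, -280.4, 91.2]
tcp_rot: [-114.5, 89.9, 142.5]
ft_force: [0.1, -1.5, 0.4]
finger_gap: 0.1
```

Request:
drive_tool --pt "255 0.015 0 0 0 0 0" --pt "255 0.025 0 0 0 0 0" --pt "255 0.03 0 0 0 0 0" --pt "255 0.033 0 0 0 0 0" --pt "255 0.033 0 0 0 0 0" --pt "255 0.033 0 0 0 0 0" --pt "255 0.033 0 0 0 0 0" --pt "255 0.033 0 0 0 0 0" --pt "255 0.033 0 0 0 0 0" --pt "255 0.033 0 0 0 0 0"

```text
time: 18.3
tool_pos: [481.8, -282.4, 60.7]
tcp_rot: [67.4, 90.0, -35.6]
ft_force: [0.2, 0.2, 0.1]
finger_gap: 0.1
```

```bash
python3 - <<'E'
from h import *
from bench import sense,snapshot
S=sense();print(S["time"],S["tool_pos"],S["finger_gap"],S["ft_force"])
print(delta(S,[481.6,-282.4,41],-13))
for n in("side","top"):
    d=snapshot(n);pickle.dump(d,open(f"pics/{n}10.pkl","wb"))
s=load("side10");t=load("top10")
cv2.imwrite("pics/s10.png",cv2.resize(s["frame"][330:480,310:510],None,fx=3.5,fy=3.5,interpolation=cv2.INTER_CUBIC))
cv2.imwrite("pics/t10.png",cv2.convertScaleAbs(cv2.resize(t["frame"][140:290,380:550],None,fx=4,fy=4,interpolation=cv2.INTER_CUBIC),alpha=1.5))
E
```

```text
18.3 [ 481.79667699 -282.44295277   60.69242814] 0.05946988931461812 [0.22579523 0.18281956 0.05239863]
(array([ 0.0197, -0.0002, -0.    ]), array([-0.0001,  0.0003, -0.0008]))
```

View pics/s10.png

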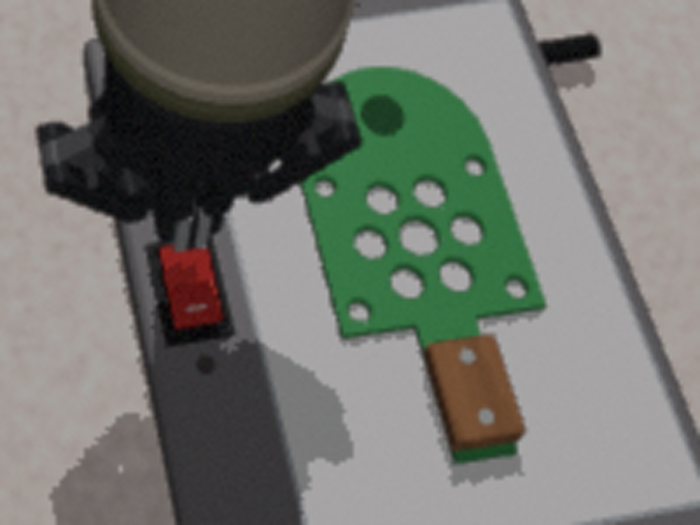

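View pics/t10.png

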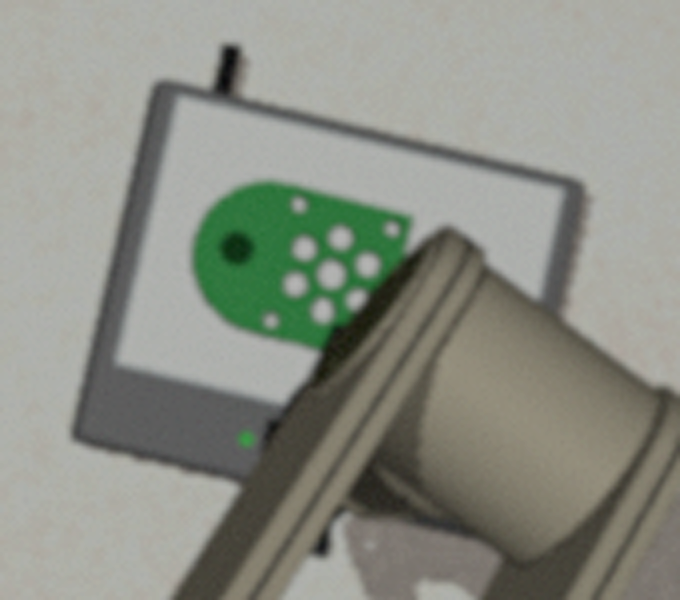

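Request:
drive_tool --pt "255 0.006 0 0 0 0 0" --pt "255 0.014 0 0 0 0 0" --pt "255 0.019 0 0 0 0 0" --pt "255 0.021 0 0 0 0 0" --pt "255 0.022 0 0 0 0 0" --pt "255 0.023 0 0 0 0 0" --pt "255 0.024 0 0 0 0 0" --pt "255 0.025 0 0 0 0 0" --pt "255 0.0255 0 0 0 0 0" --pt "255 0.0255 0 0 0 0 0"

```text
time: 19.23
tool_pos: [481.5, -282.3, 34.6]
tcp_rot: [-4.0, 90.0, -107.0]
ft_force: [0.2, 0.1, 0.4]
finger_gap: 0.2
```

```bash
python3 - <<'E'
from h import *
from bench import sense,snapshot
S=sense();print(S["time"],S["tool_pos"],S["ft_force"])
s=snapshot("side")
cv2.imwrite("pics/s11.png",cv2.resize(s["frame"][330:480,310:510],None,fx=3.5,fy=3.5,interpolation=cv2.INTER_CUBIC))
E
```

```text
19.2333 [ 481.47788891 -282.27642493   34.63770476] [0.1529158  0.12168312 0.36680063]
```

View pics/s11.png

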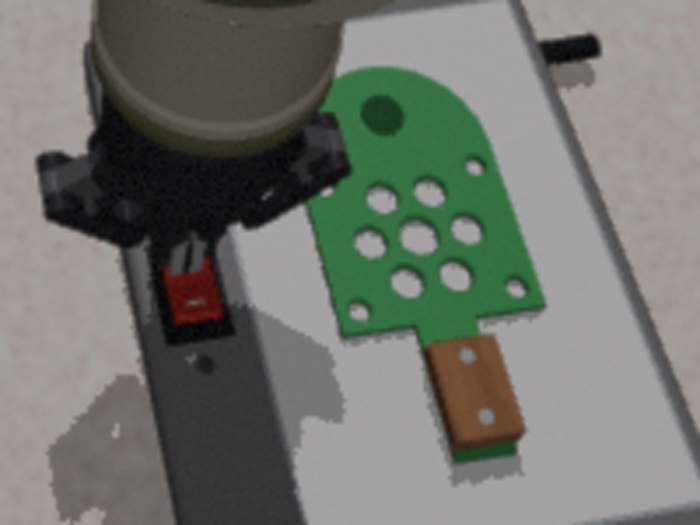

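Request:
drive_tool --pt "255 0.0005 0 0 0 0 0" --pt "255 0.001 0 0 0 0 0" --pt "255 0.0014 0 0 0 0 0" --pt "255 0.0014 0 0 0 0 0" --pt "255 0.0 0 0 0 0 0" --pt "255 -0.01 0 0 0 0 0" --pt "255 -0.03 0 0 0 0 0" --pt "255 -0.06 0 0 0 0 0" --pt "255 -0.09 0 0 0 0 0" --pt "255 -0.12 0 0 0 0 0"

```text
time: 20.12
tool_pos: [481.2, -282.0, 156.4]
tcp_rot: [-110.0, 90.0, 147.0]
ft_force: [0.0, -0.1, -0.4]
finger_gap: 0.1
```

Request:
drive_tool --pt "255 -0.03 0 -0.01 0 0 0" --pt "255 -0.06 -0.0 -0.03 0 0 0" --pt "255 -0.09 0 -0.06 0 0 0" --pt "255 -0.11 0 -0.095 0 0 0" --pt "255 -0.12 0 -0.13 0 0 0" --pt "255 -0.12 0 -0.165 0 0 0" --pt "255 -0.12 0 -0.2 0 0 0" --pt "255 -0.12 0 -0.225 0 0 0" --pt "255 -0.12 0 -0.24 0 0 0" --pt "255 -0.12 0 -0.25 0 0 0"

```text
time: 20.95
tool_pos: [537.9, -36.6, 275.5]
tcp_rot: [119.0, 90.0, 16.1]
ft_force: [-0.0, -0.1, 1.2]
finger_gap: 0.1
```

```bash
python3 - <<'E'
from h import *
from bench import sense,snapshot
S=sense();print(S["time"],S["tool_pos"],S["ft_force"])
for n in("side","top"):
    d=snapshot(n);pickle.dump(d,open(f"pics/{n}12.pkl","wb"));cv2.imwrite(f"pics/{n}12.png",d["frame"])
s=load("side12");t=load("top12")
cv2.imwrite("pics/s12.png",cv2.resize(s["frame"][330:480,310:510],None,fx=3.5,fy=3.5,interpolation=cv2.INTER_CUBIC))
cv2.imwrite("pics/t12.png",cv2.convertScaleAbs(cv2.resize(t["frame"][140:290,380:550],None,fx=4,fy=4,interpolation=cv2.INTER_CUBIC),alpha=1.5))
E
```

```text
20.95 [537.94076894 -36.56331797 275.48880272] [-0.0062977  -0.06944485  1.15967416]
```

View pics/s12.png

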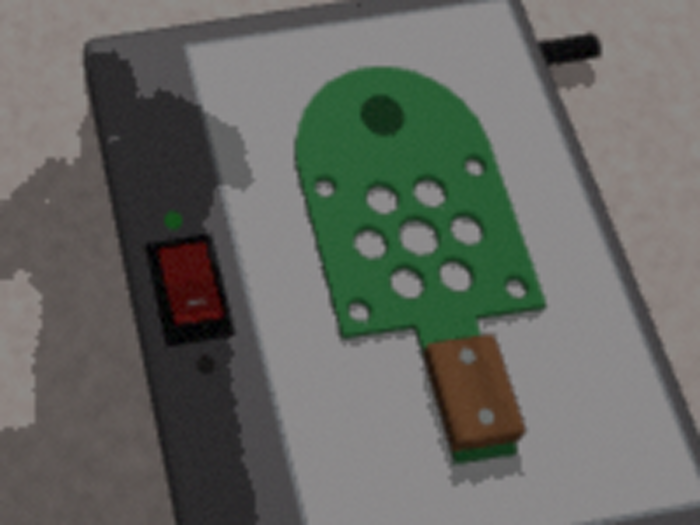

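View pics/t12.png

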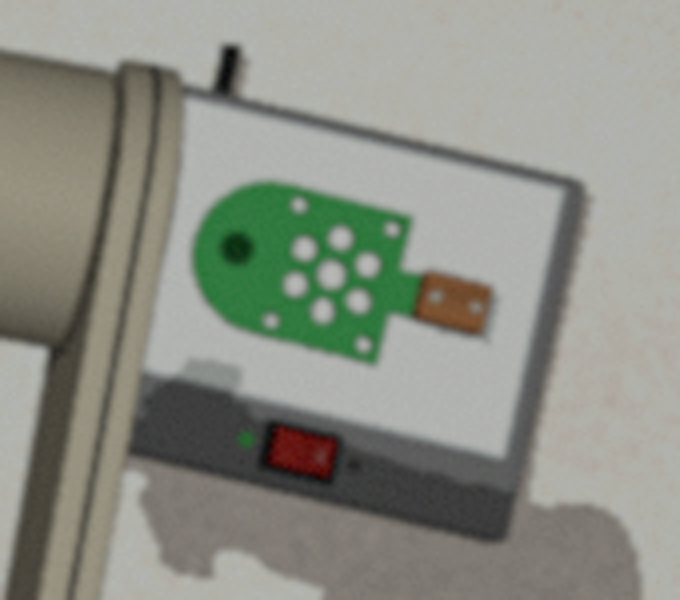

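View pics/side12.png

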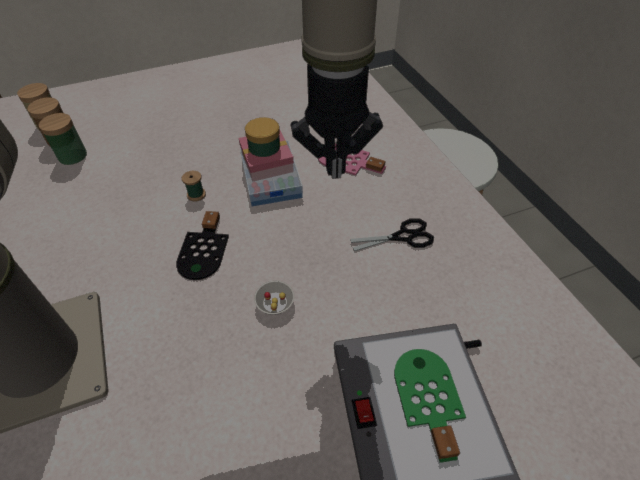

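```bash
python3 - <<'E'
from h import *
a=[]
for k in(0,12):
    for n,r in(("side",(392,432,345,385)),("top",(238,268,440,470))):
        f=load(f"{n}{k}")["frame"][r[0]:r[1],r[2]:r[3]]
        f=cv2.convertScaleAbs(f,alpha=150/np.percentile(f,98)); a.append(cv2.resize(f,(290,290),interpolation=cv2.INTER_CUBIC))
cv2.imwrite("pics/r12.png",np.vstack([np.hstack(a[:2]),np.hstack(a[2:])]))
# expected positions of paddle end corners in the side view, off vs on
s=load("side0");p=np.array([478.3,-296]);ex=np.array([.974,-.225]);ey=np.array([.225,.974])
for nm,zp,zm in(("off",38.5,33.5),("on",33.5,38.5)):
    P=[[*(p+a*10.5*ex+b*17*ey),zp if b>0 else zm] for b in(1,-1) for a in(-1,1)]
    print(nm,proj(s,P).round(1).tolist())
for k in(0,12):
    d=load(f"side{k}");h=cv2.cvtColor(d["frame"],cv2.COLOR_BGR2HSV).astype(int)
    m=((h[...,0]<8)|(h[...,0]>172))&(h[...,1]>150);m[:390]=0;m[435:]=0;m[:,:345]=0;m[:,390:]=0
    c=blobs(m)[0];print(k,c[0],cv2.boundingRect(c[1].astype(np.int32)),cv2.boxPoints(cv2.minAreaRect(c[1].astype(np.float32))).round(1).tolist())
E
```

```text
off [[354.4, 399.5], [367.8, 397.5], [358.8, 423.0], [372.6, 420.9]]
on [[354.2, 400.8], [367.6, 398.8], [359.0, 421.8], [372.9, 419.7]]
0 325.0 (355, 398, 19, 26) [[354.0, 400.3999938964844], [368.6000061035156, 397.20001220703125], [374.0, 421.3999938964844], [359.3999938964844, 424.70001220703125]]
12 313.0 (355, 399, 19, 24) [[353.70001220703125, 400.29998779296875], [369.0, 396.8999938964844], [374.20001220703125, 420.5], [359.0, 423.8999938964844]]
```

View pics/r12.png

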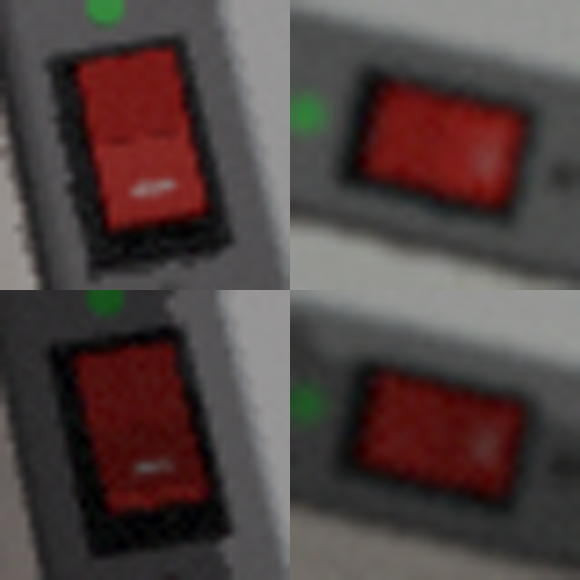

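Request:
drive_tool --pt "255 -0.005 0 -0.02 0 0 0" --pt "255 -0.01 0 -0.05 0 0 0" --pt "255 -0.02 -0.01 -0.08 0 0 0" --pt "255 -0.03 -0.02 -0.115 0 0 0" --pt "255 -0.03 -0.04 -0.15 0 0 0" --pt "255 -0.03 -0.06 -0.185 0 0 0" --pt "255 -0.03 -0.08 -0.22 0 0 0" --pt "255 -0.03 -0.1 -0.25 0 0 0" --pt "255 -0.03 -0.11 -0.27 0 0 0" --pt "255 -0.03 -0.12 -0.28 0 0 0"

```text
time: 21.88
tool_pos: [483.5, 262.5, 304.8]
tcp_rot: [159.4, 90.0, 56.5]
ft_force: [0.2, 0.2, -0.1]
finger_gap: -0.2
```

```bash
python3 - <<'E'
from h import *
from bench import sense,snapshot
S=sense();print(S["time"],S["tool_pos"],S["ft_force"])
for n in("side","top"):
    d=snapshot(n);pickle.dump(d,open(f"pics/{n}13.pkl","wb"));cv2.imwrite(f"pics/{n}13.png",d["frame"])
a=[]
for k in(0,13):
    for n,r in(("side",(392,432,345,385)),("top",(238,268,440,470))):
        f=load(f"{n}{k}")["frame"][r[0]:r[1],r[2]:r[3]]
        a.append(cv2.resize(cv2.convertScaleAbs(f,alpha=150/np.percentile(f,98)),(290,290),interpolation=cv2.INTER_CUBIC))
cv2.imwrite("pics/r13.png",np.vstack([np.hstack(a[:2]),np.hstack(a[2:])]))
def panelandstencil(t):
    h=cv2.cvtColor(t["frame"],cv2.COLOR_BGR2HSV).astype(int)
    m=(abs(h[...,0]-62)<20)&(h[...,1]>90);m[:175]=0;m[237:]=0;m[:,:420]=0;m[:,515:]=0
    # tip via circle, grip via brown
    P=blobs(m)[0][1];c=P[P[:,0]<446]+0.;Q=ray(t,c,30.6)[:,:2]
    sol=np.linalg.lstsq(np.c_[2*Q,np.ones(len(Q))],(Q**2).sum(1),rcond=None)[0]
    b=(h[...,0]<20)&(h[...,1]>100);b[:200]=0;b[230:]=0;b[:,:480]=0;b[:,508:]=0
    M=cv2.moments(b.astype(np.uint8),True);g=ray(t,[M["m10"]/M["m00"],M["m01"]/M["m00"]],44.6)[0,:2]
    rad=np.sqrt(sol[2]+(sol[:2]**2).sum())
    d=sol[:2]-g;L=np.linalg.norm(d);u=d/L
    print("circle",sol[:2].round(1),rad.round(1),"grip",g.round(1),"L+r",(L+rad).round(1),"yaw",np.degrees(np.arctan2(-u[0],u[1])).round(2),"middle",(g+64.5*u).round(1),((sol[:2]+u*rad)-87.5*u).round(1))
    v=t["frame"].max(2).astype(int);dark=(v<80)
    roi=np.zeros_like(dark);roi[150:262,400:527]=1
    inn=((~dark)&roi).astype(np.uint8)
    # pixel bounds of white panel along lines through image centre of panel
panelandstencil(load("top13"))
E
```

```text
21.8833 [483.52859059 262.52900933 304.81990208] [ 0.2105127   0.18785969 -0.095074  ]
circle [ 591.9 -276.7] 42.4 grip [ 566.5 -378.6] L+r 147.5 yaw -13.99 middle [ 582.1 -316. ] [ 581.  -320.4]
```

View pics/r13.png

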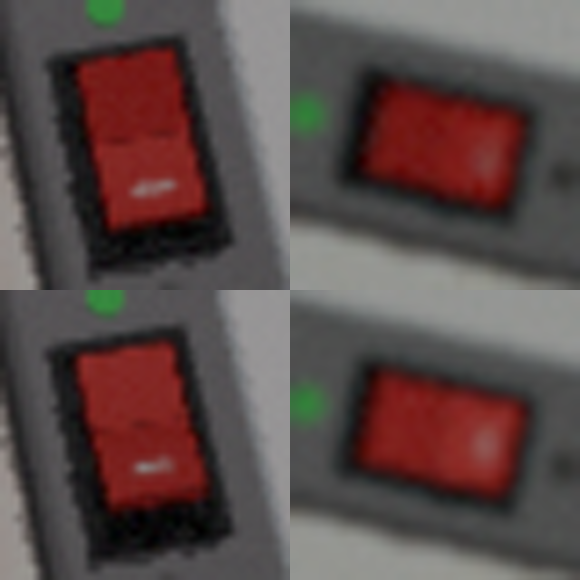

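View pics/top13.png

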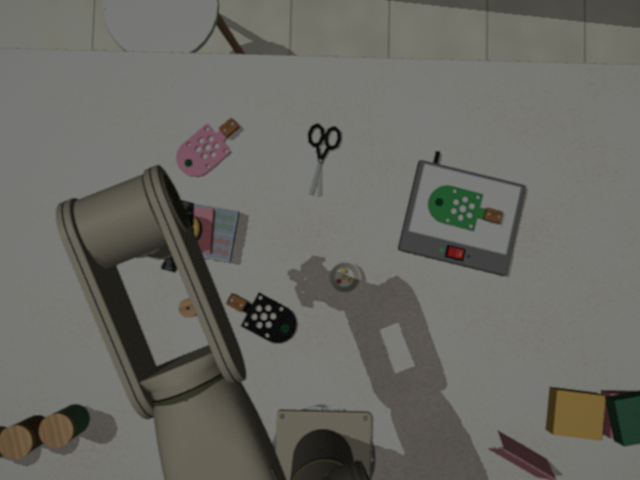

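View pics/side13.png

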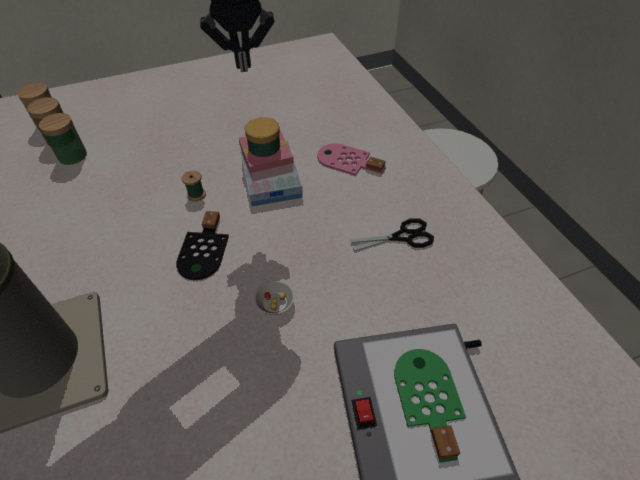

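```bash
python3 -c "
from bench import hand_in
print(hand_in())"
```

```text
the job is handed in; nothing more can be done
None
```

The job is done and handed in at about 22 s, with the arm clear of everything.

**What I did:** I gripped the stencil by its wooden grip and drew it out 85 mm, level, with a pull of about 5 N. I then carried it to the panel, lowered it until it touched (about 5 N) and released it. Last, I pressed the rocker's on end down.

**What the last pictures and readings showed:**
- **Pile:** still stacked and standing where it was, with the bead box settled flat.
- **Stencil:** lies flat, with its middle at about (582, -319) mm. The panel's centre is at about (582, -320) mm, so they agree to about 2 mm.
- **Squareness:** the tool yaw at placing and the held stencil both measured about -13.0°, matching the panel. One rough picture estimate after release, taken from the grip and the rounded end, gave -14.0°. Its length came out about 4 mm short, so I trust it less.
- **Rocker:** light and dark halves have swapped and the outline has changed as expected, so I read it as on. I never saw a force peak as it snapped over, because readings come only at the end of each move. I also saw no glow from the panel, so this rests on the pictures alone.
- **Scissors, spool and bead dish:** they look unmoved by eye. I did not measure them.

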